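# Open the battery box on its sloping stand

### The job

Open the battery box that stands on the sloping stand: first slide the metal hold-down fork all the way in, so that its prongs lie over the two ears of the box's foot and hold the base down, then draw the deep, tight lid straight off along the box's own axis, leaving the base seated and the fork home. Set the lid down, without dropping it, in the middle of the round cork mat, open side down, and let go of it. Do not disturb the jar, the flashlight or the hearing aid case.

Things in the scene. Friction and masses are not known exactly. Their poses are not given: they have to be found in the camera images.
- stand: Fixed wooden stand, 215 mm along y. Origin on the table under the box's place; x to its high side (about to the robot's right), y about away from the robot. Its deck slopes 25 degrees down to -x; deck centre 46 mm above the origin. 8 mm high strips seat the box's foot. Fork guides, 19 mm high, run along y 45 to 53 mm uphill and downhill of the middle, y -115 to 20.
- hold_down_fork (a joint): Flat aluminium fork, 8 mm thick, 10 mm above the deck, on the robot's side of the box, its two prongs flanking the box; it slides in direction +y of box_base. 0 = drawn back (box free), 0.035 m = home at its stop, both prongs lying right over the ears of the box's foot. About 2 N of friction; stays where it is left.
- fork_tab (a point): Grip point on the fork's upright tab, which is 20 mm (uphill) x 24 mm (along the slide) and stands square to the deck, parallel to the box's axis: on the tab's axis, 46 mm above the deck, 18 mm below its top; the tab rises from 18 mm above the deck. With the fork home the tab's centre is 59 mm from the lid's side.
- box_base: Beige plastic base, loose in the stand, about 0.3 kg. Origin: centre of its underside, on the deck; z along the box's axis (square to the deck, 25 degrees to the stand's -x), y along its long side, x uphill. 58 (x) x 92 (y) mm up to a shoulder at z = 26, then a neck 49 x 83 mm to z = 86. Its foot has an ear each side: 12 mm out in x, 28 mm long, 8 mm thick. Unheld it comes up with the lid.
- box_lid: Deep beige lid, 58 (x) x 92 (y) x 72 mm high, about 0.1 kg, walls 3 mm. Origin: centre of its rim at the open end; z to its closed top; axes as box_base. Fitted, its rim is at z = 26 mm of box_base; drawn 60 mm along z it is free. Clearance 1.5 mm a side; spring tongues make it tight (about 10 to 18 N) for the first 50 mm.
- mat: Round cork mat, 190 mm across, 5 mm thick, fixed flat on the table. Origin: centre of its underside.
- jar: Frosted glass jar with a wooden lid, 72 mm across, 95 mm high, standing; origin at the centre of its underside. Not to be disturbed.
- flashlight: Small aluminium flashlight lying on the table, 124 mm long, 34 mm thick; origin under its middle, x towards its head. Not to be disturbed.
- hearing_case: Pale blue hearing aid case, 60 x 85 x 30 mm, lying flat; origin at the centre of its underside. Not to be disturbed.

How it is judged:
On the way, in this order (a step that is already met when the one before it is completed fails the run):
1. the hold-down fork is home over the ears of the foot while the lid is still fully on (value of joint hold_down_fork above 0.028 m and z of box_lid in the frame of box_base below 0.034 m), for 0.2 s.
2. the lid has been drawn clear of the neck, with the base still held down in the stand (z of box_lid in the frame of box_base above 0.087 m and value of joint hold_down_fork above 0.028 m and distance of box_base from where it was at the start of the episode below 0.01 m), for 0.1 s.
At the end, for the whole second after the job is handed in: The lid stands at rest on the cork mat, open side down (within 0.08 rad of upright, rim within 5 mm of the mat's top), its centre within 40 mm of the mat's centre; the base is at rest in the stand within 10 mm of where it was, and the fork is still home (over 28 of its 35 mm) (horizontal distance between box_lid and mat below 0.04 m and z of box_lid in the frame of mat between 0 and 0.01 m and angle between box_lid's own z axis and vertical below 0.08 rad and linear speed of each of box_lid, box_base below 0.02 m/s and distance of box_base from where it was at the start of the episode below 0.01 m and value of joint hold_down_fork above 0.028 m); the robot touches nothing.
It fails at once if the box base is pulled out of its seat in the stand (over 15 mm) (distance of box_base from where it was at the start of the episode above 0.015 m).
It fails at once if the lid is dropped or thrown (moving over 0.8 m/s out of the fingers) (linear speed of box_lid above 0.8 m/s and contact force between the fingers and box_lid below 0.1 N).
It fails at once if the jar is moved over 20 mm (distance of jar from where it was at the start of the episode above 0.02 m).
It fails at once if the flashlight is moved over 20 mm (distance of flashlight from where it was at the start of the episode above 0.02 m).
It fails at once if the hearing aid case is moved over 20 mm (distance of hearing_case from where it was at the start of the episode above 0.02 m).
It also fails if it takes over 51 s, if anything falls off the work surface, if the arm or the gripper's body presses on something with over 40 N, if the wrist force passes 120 N, or if a joint passes its speed limit or range.

### The arm

A 6-joint arm with a two-finger parallel gripper is mounted at the origin on the work surface. World frame = base frame: x ahead of the robot, y to its left, z up, the work surface at z = 0. Lengths are in m, angles in rad, forces in N, time in s.
With the tool pointing down it reaches from about 0.4 to 0.825 m from the base axis. Payload 7 kg.
Tool frame: the origin (TCP) lies midway between the tips of the shut fingers; the grasp point (between the pads) lies 19 mm behind it; z points along the fingers, y is the direction in which the jaws open and shut (so a half turn about z gives the same grasp; the last joint's range is limited). The gripper opens to 85 mm and grips with 20 to 120 N. Pads are 22 mm wide; open, the fingers measure 114 mm over their backs; the gripper's body (76 mm by 85 mm) begins 54 mm behind the grasp point. The pads swing forward as they close: fully open they stand 13 mm farther back than shut.
Start: joints at [1.564, 0.359, 0.012, 0, -1.224, -0.288], TCP at [0.196, 0.646, 0.231] pointing down, gripper open.
Joint ranges: [-3.07, 3.07], [-1.43, 2.12], [-1.02, 1.25], [-3.03, 1.67], [-3.05, -0], [-3.03, 3.03]. Speed limits (rad/s): [2.39, 2.39, 3.01, 3.14, 3.14, 3.14].

### API

Orientations are given as a unit quaternion [w, x, y, z].
In Python, from rig import get_obs, grab_frame, camera_info, close_job, look_for gives the robot as it stands.
- The arm moves only by the tool apply_moves, never from a script. Its argument "rows" is a list of rows, each a list of 3 entries, a list of its own where there are three numbers: the shift along the tool's x, y, z in m, then the turn, a rotation vector about the tool's x, y, z in rad, then the finger opening in m, from 0 to 0.0854. In form: [[[dx, dy, dz], [rx, ry, rz], fingers], ...]. A call has 1 to 10 rows; each row is the pose to reach, as a shift and turn from the pose commanded when the call began, along the tool's axes at that moment; what a row does not reach only later rows make up. A row lasts 1/10 s, in which the tool goes at most 50 mm and 8.59 degrees, less where a joint would pass 70% of its speed; a pose out of reach is approached as far as the arm can. A call with a gripper value outside its range is refused whole. The fingers move at their own pace and stop on an object; the grip force is fixed at half the most. Time passes only in rows, so rows that repeat a pose let the fingers close. It gives the time, the measured TCP pose, the force and the opening at its end, in the units of the state.
- get_obs(): the state, without advancing time (a new reading comes with each control period).
- grab_frame(name): name is "side" or "top" or "wrist"; returns the picture (384x512x3 uint8, red, green, blue); there is no depth.
- camera_info(name): a dict with "vfov" (degrees; the focal length in pixels is half the picture's height over the tangent of half this angle, whatever the lens; pixels are square), "cx", "cy" (the principal point, pixels), "rvec" (rotation vector, rad) and "tvec" (3), from world to camera coordinates, as OpenCV has them; the wrist camera has in their place "mount" (4x4, takes a point from camera to tool coordinates, whose origin is the TCP and whose axes are the flange's). Camera axes: x right, y down, z forward; pixel columns grow to the right and rows downward; lengths in m; the calibration is good to about 2 mm. The wrist camera is an equidistant fisheye: a pixel r from the principal point sees the ray r / f radians off the axis. A picture is of the moment at which its call begins: read the wrist's pose just before it. camera_info takes no time and is no camera call.
- close_job(): hands the job in, once; it reports no verdict.
Trained networks look in the newest picture that a camera, given by its name, has taken for a name from the list of things; names that differ only in an ending like _2 or _b are one class to them, and where a whole thing is asked for, a point or a joint stands for the part that bears it (a point fixed in the world has none). Each returns a list of dicts, best first, with "conf" (0 to 1); they miss things now and then, are a little off and sometimes report something else, mostly with a low value. They report only what shows in the picture. A call takes as long as a camera call.
- look_for(label, camera): "position" ([x, y, z] in m, in world coordinates, good to about 4 mm: the middle of the surface that is visible of it).
The state is a dict: "t": time; "joint_pos": joint angles; "dq": joint speeds; "tau": joint torques, N m; "tcp_pos": TCP position; "ee_rot": TCP orientation; "wrist_force": force on the tool from outside, world axes, zero at the start; "torque": the same for the moment, N m; "grip_width": finger opening in m.
Only numpy, scipy, OpenCV 4.12 (cv2) and the standard library are available. Lean on these libraries where they do the work, as an engineer would, in place of code of your own. Each camera call takes 0.05 s, during which the arm holds its last target. There are 200 camera calls.

## Working session

There is one attempt and no reset: what is moved stays moved. The work goes in short steps, Python scripts to look and compute and a tool call to move; the robot and the scene stay as the last step left them, time stands still between calls to the robot, and variables do not carry over. Pictures are saved under pics/ and viewed, about 8 in all and at most 12, crops included, and the job is handed in when it is done.

Besides the shell and the picture viewer there is one more tool, called after "Emit:" in YAML: its name, and indented under it one key for each argument. apply_moves: Moves the arm, as the interface text tells. Its arguments: {"type":"object","properties":{"rows":{"type":"array"}},"required":["rows"]}

```bash
mkdir -p pics; ls; cat > h.py <<'E'
import numpy as np, cv2
from rig import *
from scipy.spatial.transform import Rotation as R
def save(n,f):
    im=grab_frame(n); cv2.imwrite('pics/'+f,im[:,:,::-1]); return im
def K(ci): 
    f=192/np.tan(np.radians(ci['vfov'])/2); return np.array([[f,0,ci['cx']],[0,f,ci['cy']],[0,0,1.]])
def proj(n,P):
    ci=camera_info(n); return cv2.projectPoints(np.array(P,float).reshape(-1,1,3),np.array(ci['rvec'],float),np.array(ci['tvec'],float),K(ci),None)[0].reshape(-1,2)
E
python3 - <<'E'
from h import *
a=save('side','s0.png');b=save('top','t0.png')
cv2.imwrite('pics/st0.png',np.vstack([a,b])[:,:,::-1])
for n in['side','top']:
    print(n,camera_info(n))
    for l in['stand','hold_down_fork','fork_tab','box_base','box_lid','mat','jar','flashlight','hearing_case']:
        print(l,[(np.round(d['position'],3).tolist(),round(d['conf'],2)) for d in look_for(l,n)[:2]])
o=get_obs();print(o)
E
```

```text
pics
side {'vfov': 57.263374207764045, 'cx': 250.61661457205534, 'cy': 194.57824232009003, 'rvec': array([ 2.17412422, -0.28942134,  0.11686923]), 'tvec': array([-0.54649222,  0.20985751,  0.73012508])}
stand [([0.566, -0.259, 0.066], 0.75)]
hold_down_fork [([0.526, -0.202, 0.07], 0.67)]
fork_tab [([0.524, -0.204, 0.07], 0.63)]
box_base [([0.635, -0.223, 0.077], 0.57)]
box_lid [([0.63, -0.196, 0.126], 0.9)]
mat [([0.616, 0.16, 0.005], 0.9)]
jar [([0.49, 0.324, 0.064], 0.57)]
flashlight []
hearing_case [([0.794, 0.034, 0.029], 0.79), ([0.617, 0.161, 0.005], 0.28)]
top {'vfov': 48.612065696116616, 'cx': 248.96163796712835, 'cy': 188.58798121987707, 'rvec': array([ 2.1772924 , -2.13667417,  0.19565707]), 'tvec': array([0.04178101, 0.61655026, 1.02913734])}
stand [([0.56, -0.22, 0.06], 0.69)]
hold_down_fork [([0.542, -0.2, 0.07], 0.87)]
fork_tab [([0.538, -0.202, 0.067], 0.66)]
box_base [([0.631, -0.226, 0.064], 0.68)]
box_lid [([0.634, -0.167, 0.133], 0.57)]
mat [([0.626, 0.17, 0.004], 0.69)]
jar [([0.495, 0.343, 0.095], 0.7)]
flashlight [([0.389, -0.026, 0.026], 0.98)]
hearing_case [([0.79, 0.056, 0.03], 0.61), ([0.633, -0.168, 0.136], 0.59)]
{'t': 1.0, 'joint_pos': array([ 1.56408538e+00,  3.58589915e-01,  1.19312465e-02,  1.62193903e-05,
       -1.22415555e+00, -2.88093042e-01]), 'dq': array([ 0.00027959, -0.00031156,  0.00206311,  0.00058368, -0.00154225,
        0.00127548]), 'tau': array([-1.04278686e-04, -5.82991719e+01,  2.93663907e+01,  6.94185600e+00,
       -7.27121806e-04,  1.81490385e-06]), 'tcp_pos': array([0.19614433, 0.64584858, 0.23132532]), 'ee_rot': array([ 7.78952544e-06,  9.89156387e-01, -1.46866071e-01,  8.80661999e-06]), 'wrist_force': array([ 0.02193861, -0.52965158, -0.58574645]), 'torque': array([ 0.0139304 , -0.0150909 ,  0.00173841]), 'grip_width': 0.08523175239903735}
```

```bash
python3 -c "
import cv2;print(cv2.imread('pics/st0.png').shape)"
```

```text
(768, 512, 3)
```

```bash
python3 -c "
import cv2
for n in ['s0','t0']:
    cv2.imwrite('pics/%sb.png'%n,cv2.resize(cv2.imread('pics/%s.png'%n),(768,576),interpolation=cv2.INTER_CUBIC))"
```

```text
(no output)
```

View pics/s0b.png

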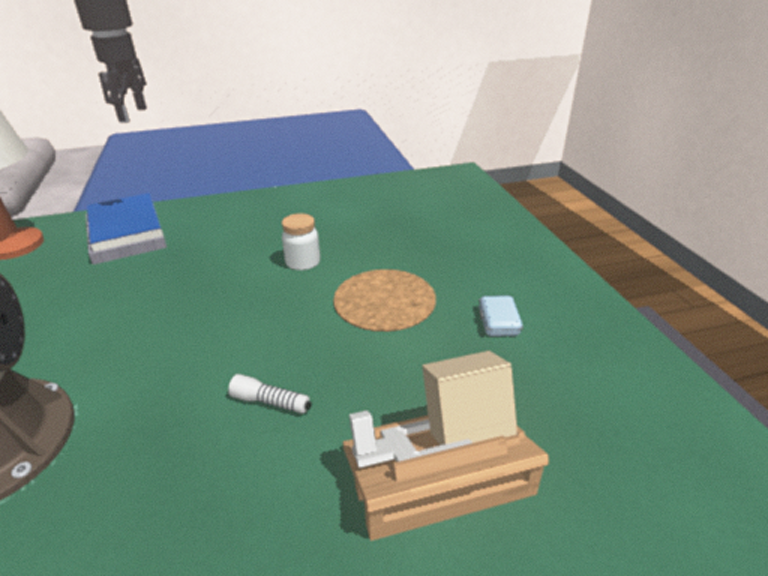

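View pics/t0b.png

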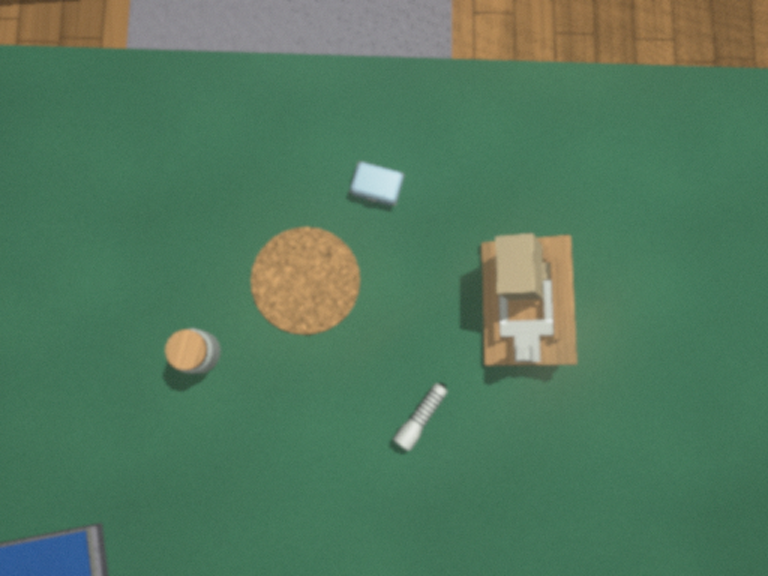

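Side: box with tan lid (top ~470,362) on the stand, tab at ~(362,435), everything else away from it. Top: stand spans (482..577, 236..367), mat centre (306,280), the lid leans to the left (+y), as expected. I'll zoom in for corner points.

```bash
python3 -c "
import cv2,numpy as np
s=cv2.imread('pics/s0.png');t=cv2.imread('pics/t0.png')
a=cv2.resize(s[230:360,225:370],None,fx=4,fy=4,interpolation=cv2.INTER_CUBIC)
b=cv2.resize(t[150:250,315:390],None,fx=6,fy=6,interpolation=cv2.INTER_CUBIC)
cv2.imwrite('pics/za.png',a);cv2.imwrite('pics/zb.png',b);print(a.shape,b.shape)"
```

```text
(520, 580, 3) (600, 450, 3)
```

View pics/za.png

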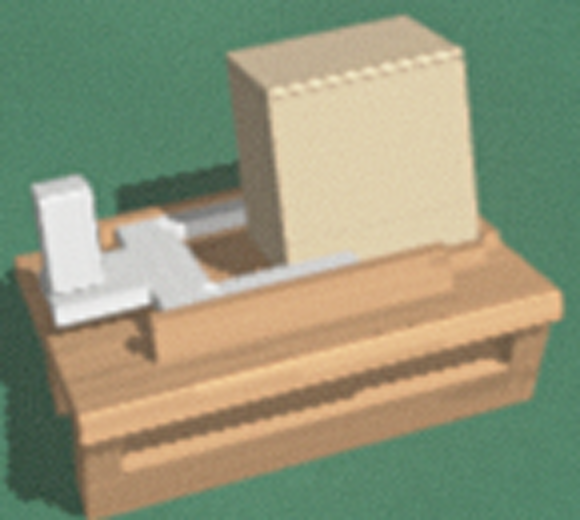

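View pics/zb.png

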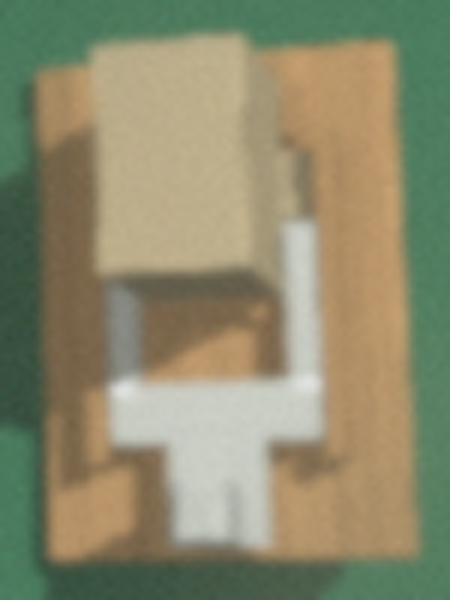

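```bash
cat > fit.py <<'E'
from h import *
from scipy.optimize import least_squares
S=lambda p:(np.array(p)+.5)/4-.5+[225,230]
T=lambda p:(np.array(p)+.5)/6-.5+[315,150]
lid=lambda x,y:[29*x,46*y,98]
obj=[[-29,-46,98],[29,-46,98],[29,46,98],[-29,46,98]]
tabo=[[-10,-152,64],[10,-152,64],[10,-128,64],[-10,-128,64]]
s=[S(p) for p in[(230,53),(272,95),(463,50),(405,17)]]
t=[T(p) for p in[(98,274),(250,270),(246,37),(90,45)]]
ts=[S(p) for p in[(33,187),(47,200),(92,190),(80,177)]]
def pose(v):
    # stand x ~ -Y world, y ~ +X ; yaw=-90deg+v2
    Rs=R.from_euler('z',-np.pi/2+v[2])
    Rb=Rs*R.from_euler('y',-25,degrees=True)  # box z tilts to stand -x
    return Rb,np.array([v[0],v[1],.046])
def W(v,P):
    Rb,o=pose(v); return Rb.apply(np.array(P)/1000.)+o
if __name__=='__main__':
    for use in('s','t','st','stT'):
        def f(v):
            r=[]
            if 's' in use:r.append(proj('side',W(v,obj))-s)
            if 't' in use:r.append(proj('top',W(v,obj))-t)
            if 'T' in use:r.append(proj('side',W(v,tabo))-ts)
            return np.concatenate(r).ravel()
        q=least_squares(f,[.6,-.2,0]); print(use,q.x.round(4),np.sqrt(np.mean(q.fun**2)),q.fun.round(1))
    v=q.x
    print('tab side res',(proj('side',W(v,tabo))-ts).round(1).tolist(),'top tab crop px',((proj('top',W(v,tabo))+.5-[315,150])*6).round().tolist())
    ci=camera_info('top');
    im=cv2.imread('pics/t0.png');hsv=cv2.cvtColor(im,cv2.COLOR_BGR2HSV)
    m=((hsv[...,0]<25)&(hsv[...,1]>70)).astype(np.uint8); m[:140]=0; m[230:]=0; m[:,:160]=0; m[:,250:]=0
    ys,xs=np.nonzero(m);print('mat px',xs.mean(),ys.mean(),xs.min(),xs.max(),ys.min(),ys.max())
    c=least_squares(lambda w:(proj('top',[w[0],w[1],.005])[0]-[(xs.min()+xs.max())/2,(ys.min()+ys.max())/2]),[.6,.17]).x
    print('mat',c)
    c=least_squares(lambda w:(proj('side',[w[0],w[1],.005])[0]-[385/1.5,299/1.5]),[.6,.17]).x
    print('mat side approx',c)
E
python3 fit.py
```

```text
s [ 0.6389 -0.2066  0.0267] 0.41625969862691564 [-0.7  0.5 -0.2 -0.2  0.5 -0.   0.4 -0.4]
t [ 0.6378 -0.2053  0.002 ] 0.3783410724428465 [ 0.   0.2 -0.3 -0.1 -0.5 -0.3  0.8  0.2]
st [ 0.6385 -0.2059  0.015 ] 0.49220055268380825 [-0.7  0.  -0.6 -0.7  0.3 -0.1  0.6 -0.5  0.5  0.3  0.3 -0.3 -0.5 -0.5
  0.8  0.3]
stT [ 0.6403 -0.2057  0.0273] 0.8242332986896818 [-0.2  0.   0.3 -0.7  0.9 -0.5  0.8 -0.8  0.7 -0.1  0.4 -1.  -0.8 -1.2
  0.5 -0.1 -1.1 -0.  -2.4  1.1 -0.3  0.5  0.1 -0.6]
tab side res [[-1.1, -0.0], [-2.4, 1.1], [-0.3, 0.5], [0.1, -0.6]] top tab crop px [[180.0, 547.0], [231.0, 546.0], [228.0, 484.0], [177.0, 486.0]]
mat px 203.1214303451701 186.80357586292524 168 239 151 222
mat [0.62484103 0.17134386]
mat side approx [0.62387824 0.16216544]
```

```bash
cat > go.py <<'E'
from fit import *
V=[.639,-.2058,.018]
def boxtool(p,v=V):  # TCP at box coords p (mm), tool z=-box z, tool y=box x
    Rb,o=pose(v); M=Rb.as_matrix()
    return W(v,p), R.from_matrix(np.c_[M[:,1],M[:,0],-M[:,2]])
def rel(P,Q,o=None):
    o=o or get_obs(); q=o['ee_rot']; C=R.from_quat(np.r_[q[1:],q[0]])
    return C.inv().apply(np.array(P)-o['tcp_pos']).round(4).tolist(),(C.inv()*Q).as_rotvec().round(4).tolist()
E
python3 - <<'E'
from go import *
P,Q=boxtool([0,-140,125]);print(P,Q.as_matrix().round(3),rel(P,Q))
dn=R.from_matrix(np.c_[[1,0,0],[0,-1,0],[0,0,-1]])
print(rel([.5,.35,.3],dn),rel([.52,0.05,.3],Q))
E
```

```text
[ 0.49807184 -0.15550114  0.15928847] [[ 1.     0.016  0.008]
 [ 0.018 -0.906 -0.423]
 [-0.     0.423 -0.906]] ([0.5217, 0.6791, 0.0721], [-0.4327, 0.0682, -0.3078])
([0.3767, 0.1948, -0.0687], [0.0, -0.0, -0.2948]) ([0.483, 0.476, -0.0687], [-0.4327, 0.0682, -0.3078])
```

Emit:
apply_moves:
  rows:
    - [[0.377,0.195,-0.069],[0,0,-0.295],0.085]
    - [[0.377,0.195,-0.069],[0,0,-0.295],0.085]
    - [[0.377,0.195,-0.069],[0,0,-0.295],0.085]
    - [[0.377,0.195,-0.069],[0,0,-0.295],0.085]
    - [[0.377,0.195,-0.069],[0,0,-0.295],0.085]
    - [[0.377,0.195,-0.069],[0,0,-0.295],0.085]
    - [[0.377,0.195,-0.069],[0,0,-0.295],0.085]
    - [[0.483,0.476,-0.069],[-0.433,0.068,-0.308],0.045]
    - [[0.483,0.476,-0.069],[-0.433,0.068,-0.308],0.045]
    - [[0.483,0.476,-0.069],[-0.433,0.068,-0.308],0.045]

```text
t: 2.0
tcp_pos: [0.4762, 0.2567, 0.2941]
ee_rot: [0.219, 0.976, 0.009, 0.002]
wrist_force: [-0.6, -0.5, -0.8]
grip_width: 0.0454
```

```bash
python3 - <<'E'
from go import *
P,Q=boxtool([0,-140,115]);print(rel(P+np.array([0,0,.08]),Q),rel(P,Q),get_obs()['joint_pos'])
E
```

```text
([0.0146, 0.3497, 0.2355], [0.0044, -0.0007, -0.0007]) ([0.0145, 0.3155, 0.3079], [0.0044, -0.0007, -0.0007]) [ 1.02211726  0.26870635 -0.14749009  0.23185786 -1.5339797   0.51289781]
```

Emit:
apply_moves:
  rows:
    - [[0.0146,0.35,0.2355],[0.004,-0.001,-0.001],0.045]
    - [[0.0146,0.35,0.2355],[0.004,-0.001,-0.001],0.045]
    - [[0.0146,0.35,0.2355],[0.004,-0.001,-0.001],0.045]
    - [[0.0146,0.35,0.2355],[0.004,-0.001,-0.001],0.045]
    - [[0.0146,0.35,0.2355],[0.004,-0.001,-0.001],0.045]
    - [[0.0146,0.35,0.2355],[0.004,-0.001,-0.001],0.045]
    - [[0.0146,0.35,0.2355],[0.004,-0.001,-0.001],0.045]
    - [[0.0146,0.35,0.2355],[0.004,-0.001,-0.001],0.045]
    - [[0.0146,0.35,0.2355],[0.004,-0.001,-0.001],0.045]
    - [[0.0146,0.35,0.2355],[0.004,-0.001,-0.001],0.045]

```text
t: 3.0
tcp_pos: [0.496, -0.1609, 0.2268]
ee_rot: [0.215, 0.977, 0.008, 0.0]
wrist_force: [-0.3, -0.2, 0.3]
grip_width: 0.0449
```

```bash
python3 - <<'E'
from go import *
o=get_obs()
ci=camera_info('wrist');print(ci)
im=grab_frame('wrist')
M=np.array(ci['mount']);q=o['ee_rot'];C=R.from_quat(np.r_[q[1:],q[0]])
def wp(P):
    T=C.inv().apply(np.array(P)-o['tcp_pos']); c=(T-M[:3,3])@M[:3,:3]
    r=np.hypot(c[:,0],c[:,1]);th=np.arctan2(r,c[:,2]);f=192/np.tan(np.radians(ci['vfov'])/2)
    return np.c_[ci['cx']+f*th*c[:,0]/r,ci['cy']+f*th*c[:,1]/r]
im=cv2.resize(im[:,:,::-1],None,fx=1.5,fy=1.5,interpolation=cv2.INTER_CUBIC)
for ob,col in((obj,(0,0,255)),(tabo,(255,0,0))):
    p=(wp(W(V,ob))+.5)*1.5-.5; print(p.round().tolist())
    cv2.polylines(im,[p.round().astype(int)],True,col,1)
cv2.imwrite('pics/w1.png',im)
P,Q=boxtool([0,-140,115]);print(rel(P,Q),get_obs()['joint_pos'])
for l in['fork_tab','box_lid']: print(l,[(d['position'],d['conf']) for d in look_for(l,'wrist')[:2]])
E
```

```text
{'vfov': 65.70646984690485, 'cx': 255.00150519685556, 'cy': 192.10086361912548, 'mount': array([[ 1.02420557e-03, -9.48593025e-01, -3.16496801e-01,
         8.15319286e-02],
       [ 9.99999139e-01,  7.11990408e-04,  1.10211400e-03,
         5.69643168e-04],
       [-8.20114962e-04, -3.16497657e-01,  9.48592937e-01,
        -1.41662736e-01],
       [ 0.00000000e+00,  0.00000000e+00,  0.00000000e+00,
         1.00000000e+00]])}
[[260.0, 120.0], [373.0, 115.0], [373.0, -52.0], [262.0, -44.0]]
[[313.0, 294.0], [345.0, 294.0], [344.0, 257.0], [311.0, 257.0]]
([0.0016, -0.0322, 0.07], [-0.0037, 0.0026, -0.0013]) [ 0.34703239  0.08914593 -0.60916023  0.46769903 -1.07236271  0.97182909]
fork_tab [([0.5388, -0.1997, 0.0655], 0.68)]
box_lid [([0.6201, -0.1717, 0.1336], 0.97)]
```

View pics/w1.png

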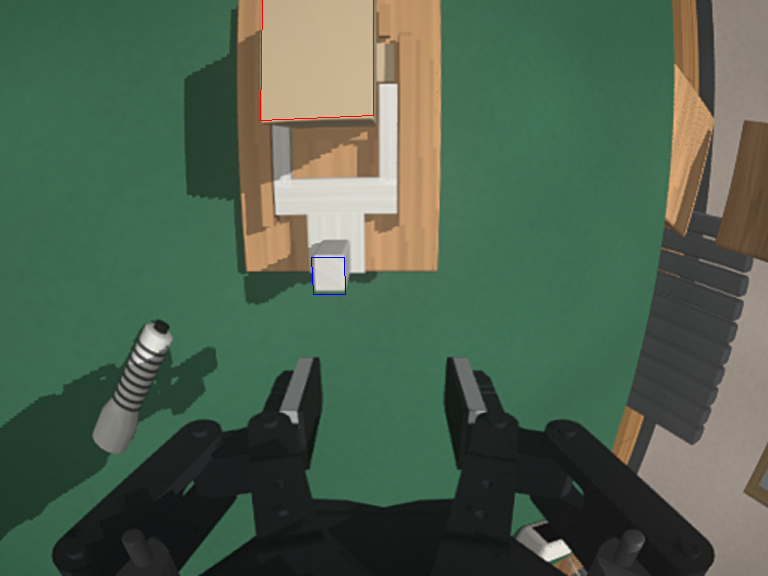

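The lid (red) and tab (blue) overlays sit within 1–2 px of the real edges, so the pose fit is good. Moving down to grip the tab.

Emit:
apply_moves:
  rows:
    - [[0.0016,-0.032,0.05],[-0.004,0.003,-0.001],0.045]
    - [[0.0016,-0.032,0.07],[-0.004,0.003,-0.001],0.045]
    - [[0.0016,-0.032,0.07],[-0.004,0.003,-0.001],0.045]
    - [[0.0016,-0.032,0.1],[-0.004,0.003,-0.001],0.045]
    - [[0.0016,-0.032,0.13],[-0.004,0.003,-0.001],0.045]
    - [[0.0016,-0.032,0.157],[-0.004,0.003,-0.001],0.045]
    - [[0.0016,-0.032,0.157],[-0.004,0.003,-0.001],0.045]
    - [[0.0016,-0.032,0.157],[-0.004,0.003,-0.001],0.01]
    - [[0.0016,-0.032,0.157],[-0.004,0.003,-0.001],0.01]
    - [[0.0016,-0.032,0.157],[-0.004,0.003,-0.001],0.01]

```text
t: 4.15
tcp_pos: [0.501, -0.1947, 0.0738]
ee_rot: [0.217, 0.976, 0.01, 0.004]
wrist_force: [2.3, -7.5, 1.7]
grip_width: 0.0192
```

Emit:
apply_moves:
  rows:
    - [[0,0,0],[0,0,0],0.01]
    - [[0,0,0],[0,0,0],0.01]

```text
t: 4.35
tcp_pos: [0.501, -0.1947, 0.0738]
ee_rot: [0.217, 0.976, 0.01, 0.004]
wrist_force: [1.9, -6.7, 1.1]
grip_width: 0.0193
```

```bash
python3 - <<'E'
from go import *
P,Q=boxtool([0,-140,27]);print('tab',rel(P,Q));o=get_obs();print(o['grip_width'],o['wrist_force'])
P,Q=boxtool([0,-105,27]);print('home',rel(P,Q))
E
```

```text
tab ([-0.0022, 0.0005, 0.004], [0.0013, -0.0048, 0.0011])
0.019334337840123346 [ 1.91843065 -6.72711558  1.09106761]
home ([0.0328, 0.0006, 0.0041], [0.0013, -0.0048, 0.0011])
```

Emit:
apply_moves:
  rows:
    - [[0.004,0,0],[0,0,0],0.01]
    - [[0.008,0,0],[0,0,0],0.01]
    - [[0.012,0,0],[0,0,0],0.01]
    - [[0.016,0,0],[0,0,0],0.01]
    - [[0.02,0,0],[0,0,0],0.01]
    - [[0.024,0,0],[0,0,0],0.01]
    - [[0.028,0,0],[0,0,0],0.01]
    - [[0.031,0,0],[0,0,0],0.01]
    - [[0.034,0,0],[0,0,0],0.01]
    - [[0.034,0,0],[0,0,0],0.01]

```text
t: 5.35
tcp_pos: [0.5333, -0.1943, 0.0738]
ee_rot: [0.217, 0.976, 0.01, 0.003]
wrist_force: [-7.8, 0.9, 11.2]
grip_width: 0.0191
```

Emit:
apply_moves:
  rows:
    - [[0.001,0,0],[0,0,0],0.01]
    - [[0.002,0,0],[0,0,0],0.01]
    - [[0.003,0,0],[0,0,0],0.01]
    - [[0.003,0,0],[0,0,0],0.01]

```text
t: 5.75
tcp_pos: [0.5334, -0.1945, 0.0737]
ee_rot: [0.218, 0.976, 0.009, 0.001]
wrist_force: [-23.6, 13.6, 23.3]
grip_width: 0.0193
```

Emit:
apply_moves:
  rows:
    - [[-0.002,0,0],[0,0,0],0.045]
    - [[-0.002,0,0],[0,0,0],0.045]
    - [[-0.002,0,0],[0,0,0],0.045]
    - [[-0.002,0,0],[0,0,0],0.045]
    - [[-0.002,0,-0.03],[0,0,0],0.045]
    - [[-0.002,0,-0.07],[0,0,0],0.045]
    - [[-0.002,0,-0.11],[0,0,0],0.045]
    - [[-0.002,0,-0.15],[0,0,0],0.085]
    - [[-0.002,0,-0.15],[0,0,0],0.085]
    - [[-0.002,0,-0.15],[0,0,0],0.085]

```text
t: 6.75
tcp_pos: [0.5336, -0.1299, 0.2081]
ee_rot: [0.216, 0.976, 0.01, 0.004]
wrist_force: [1.3, 0.1, 0.4]
grip_width: 0.0846
```

```bash
cat >> go.py <<'E'
def wristview(f,sets):
    o=get_obs();ci=camera_info('wrist');im=grab_frame('wrist')
    M=np.array(ci['mount']);q=o['ee_rot'];C=R.from_quat(np.r_[q[1:],q[0]])
    im=cv2.resize(im[:,:,::-1],None,fx=1.5,fy=1.5,interpolation=cv2.INTER_CUBIC)
    for P,col in sets:
        T=C.inv().apply(np.array(P)-o['tcp_pos']); c=(T-M[:3,3])@M[:3,:3]
        r=np.hypot(c[:,0],c[:,1]);th=np.arctan2(r,c[:,2]);F=192/np.tan(np.radians(ci['vfov'])/2)
        p=np.c_[ci['cx']+F*th*c[:,0]/r,ci['cy']+F*th*c[:,1]/r]*1.5+.25
        cv2.polylines(im,[p.round().astype(int)],True,col,1)
    cv2.imwrite('pics/'+f,im)
E
python3 - <<'E'
from go import *
wristview('w2.png',[(W(V,obj),(0,0,255)),(W(V,np.array(tabo)+[0,35,0]),(255,0,0))])
P,Q=boxtool([0,0,135]);print(rel(P,Q),rel(*boxtool([0,0,44])))
print(get_obs()['wrist_force'])
E
```

```text
([0.1047, 0.0021, 0.0438], [-0.0002, -0.0018, 0.0024]) ([0.1046, 0.0021, 0.1348], [-0.0002, -0.0018, 0.0024])
[-0.66782618  0.27482753  0.1630493 ]
```

View pics/w2.png

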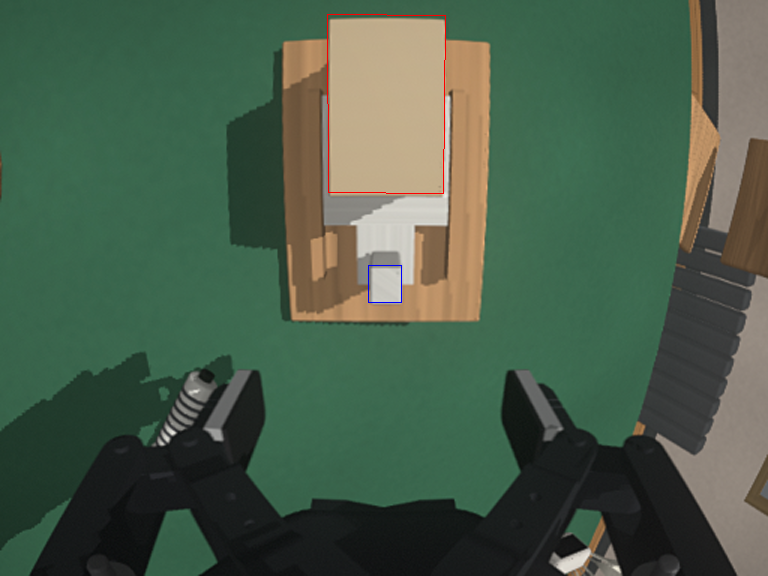

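The fork sits at its home overlay (tab at 385,284), and the lid edges match the fit within about 1 px. Grasping the lid next.

Emit:
apply_moves:
  rows:
    - [[0.05,0.002,0.0],[0,-0.002,0.002],0.085]
    - [[0.1,0.002,0.02],[0,-0.002,0.002],0.085]
    - [[0.105,0.002,0.04],[0,-0.002,0.002],0.085]
    - [[0.105,0.002,0.06],[0,-0.002,0.002],0.085]
    - [[0.105,0.002,0.085],[0,-0.002,0.002],0.085]
    - [[0.105,0.002,0.11],[0,-0.002,0.002],0.085]
    - [[0.105,0.002,0.137],[0,-0.002,0.002],0.085]
    - [[0.105,0.002,0.137],[0,-0.002,0.002],0.085]
    - [[0.105,0.002,0.137],[0,-0.002,0.002],0.085]

```text
t: 7.7
tcp_pos: [0.6382, -0.1892, 0.0829]
ee_rot: [0.217, 0.976, 0.009, 0.0]
wrist_force: [0.1, -0.6, -0.9]
grip_width: 0.0849
```

```bash
python3 - <<'E'
from go import *
print(rel(*boxtool([0,0,44])),get_obs()['wrist_force'])
E
```

```text
([0.0005, -0.0005, -0.0035], [0.001, 0.0035, 0.0006]) [ 0.14189718 -0.63399182 -0.85768158]
```

Emit:
apply_moves:
  rows:
    - [[0,0,-0.002],[0,0.003,0],0.05]
    - [[0,0,-0.002],[0,0.003,0],0.05]
    - [[0,0,-0.002],[0,0.003,0],0.05]
    - [[0,0,-0.002],[0,0.003,0],0.05]
    - [[0,0,-0.002],[0,0.003,0],0.05]
    - [[0,0,-0.002],[0,0.003,0],0.05]

```text
t: 8.3
tcp_pos: [0.6403, -0.1864, 0.0873]
ee_rot: [0.216, 0.976, 0.01, 0.005]
wrist_force: [-2.8, 6.1, 5.5]
grip_width: 0.0577
```

```bash
python3 - <<'E'
from go import *
o=get_obs();print(rel(*boxtool([0,0,44])),o['wrist_force'],o['torque'],o['grip_width'])
E
```

```text
([-0.0017, 0.0001, 0.0016], [-0.0001, -0.0058, 0.0004]) [-2.77690317  6.12130981  5.54375678] [ 2.37023339  0.62843504 -0.36832503] 0.05770550808227287
```

Emit:
apply_moves:
  rows:
    - [[0,0,-0.005],[0,0,0],0.05]
    - [[0,0,-0.01],[0,0,0],0.05]
    - [[0,0,-0.015],[0,0,0],0.05]
    - [[0,0,-0.02],[0,0,0],0.05]
    - [[0,0,-0.025],[0,0,0],0.05]
    - [[0,0,-0.03],[0,0,0],0.05]
    - [[0,0,-0.034],[0,0,0],0.05]
    - [[0,0,-0.038],[0,0,0],0.05]

```text
t: 9.1
tcp_pos: [0.6375, -0.1718, 0.1184]
ee_rot: [0.216, 0.976, 0.009, 0.002]
wrist_force: [4.5, -6.4, -15.1]
grip_width: 0.0574
```

```bash
python3 - <<'E'
from go import *
o=get_obs();print(rel(*boxtool([0,0,44])),o['wrist_force'],o['torque'],o['grip_width'])
wristview('w3.png',[(W(V,np.array(obj)+[0,0,38]),(0,0,255)),(W(V,np.array(tabo)+[0,35,0]),(255,0,0))])
a=save('side','s3.png')
b=cv2.resize(a[200:360,215:385,::-1],None,fx=3.5,fy=3.5,interpolation=cv2.INTER_CUBIC);cv2.imwrite('pics/s3b.png',b)
E
```

```text
([0.0009, 0.0003, 0.036], [-0.0006, 0.0005, 0.0003]) [  4.46529735  -6.37714482 -15.10486432] [ 1.62009245 -1.58788673  0.72638097] 0.05743478573984629
```

View pics/s3b.png

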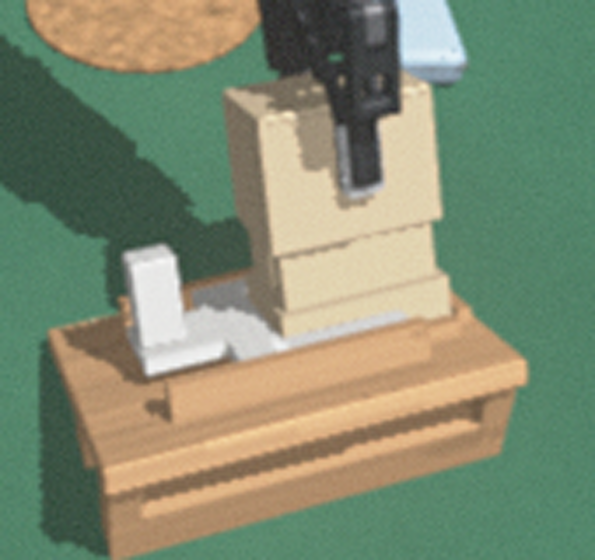

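The lid is partly drawn, with its rim at ~(275,250) and the neck showing below. The base shoulder is seated and the fork is home. Continuing the draw.

Emit:
apply_moves:
  rows:
    - [[0,0,-0.005],[0,0,0],0.05]
    - [[0,0,-0.01],[0,0,0],0.05]
    - [[0,0,-0.015],[0,0,0],0.05]
    - [[0,0,-0.02],[0,0,0],0.05]
    - [[0,0,-0.026],[0,0,0],0.05]
    - [[0,0,-0.034],[0,0,0],0.05]
    - [[0,0,-0.045],[0,0,0],0.05]
    - [[0,0,-0.06],[0,0,0],0.05]
    - [[0,0,-0.08],[0,0,0],0.05]
    - [[0,0,-0.08],[0,0,0],0.05]

```text
t: 10.2
tcp_pos: [0.6399, -0.136, 0.1965]
ee_rot: [0.216, 0.976, 0.01, 0.006]
wrist_force: [0.1, 0.3, -0.3]
grip_width: 0.0574
```

```bash
python3 - <<'E'
from go import *
dn=R.from_matrix(np.c_[[1,0,0],[0,-1,0],[0,0,-1]])
o=get_obs();print(rel(*boxtool([0,0,44])),o['wrist_force'],o['grip_width'])
print(rel([.63,0,.22],dn),rel([.6245,.168,.15],dn),rel([.6245,.168,.06],dn))
E
```

```text
([-0.0032, -0.0003, 0.1218], [-0.0006, -0.0085, -0.0004]) [ 0.06811423  0.27577334 -0.25318607] 0.057414626525929206
([-0.0068, -0.1135, -0.0789], [0.4356, -0.0123, 0.0192]) ([-0.0093, -0.2954, -0.0864], [0.4356, -0.0123, 0.0192]) ([-0.01, -0.3334, -0.0048], [0.4356, -0.0123, 0.0192])
```

Emit:
apply_moves:
  rows:
    - [[-0.007,-0.05,-0.06],[0.12,-0.004,0.005],0.05]
    - [[-0.007,-0.08,-0.079],[0.23,-0.008,0.01],0.05]
    - [[-0.007,-0.114,-0.079],[0.33,-0.01,0.015],0.05]
    - [[-0.008,-0.15,-0.079],[0.436,-0.012,0.019],0.05]
    - [[-0.008,-0.185,-0.08],[0.436,-0.012,0.019],0.05]
    - [[-0.008,-0.22,-0.082],[0.436,-0.012,0.019],0.05]
    - [[-0.009,-0.25,-0.085],[0.436,-0.012,0.019],0.05]
    - [[-0.009,-0.28,-0.086],[0.436,-0.012,0.019],0.05]
    - [[-0.009,-0.295,-0.086],[0.436,-0.012,0.019],0.05]
    - [[-0.009,-0.295,-0.086],[0.436,-0.012,0.019],0.05]

```text
t: 11.2
tcp_pos: [0.6224, 0.1673, 0.1447]
ee_rot: [0.001, 1.0, 0.0, -0.004]
wrist_force: [0.8, -0.9, -1.3]
grip_width: 0.057
```

```bash
python3 - <<'E'
from go import *
dn=R.from_matrix(np.c_[[1,0,0],[0,-1,0],[0,0,-1]])
print(rel([.6245,.168,.15],dn),rel([.6245,.168,.035],dn),get_obs()['grip_width'],get_obs()['wrist_force'])
for n in('side','top'):
    a=save(n,n+'4.png'); print(n,[(d['position'],d['conf']) for d in look_for('mat',n)[:1]])
a=cv2.imread('pics/side4.png')
cv2.imwrite('pics/s4b.png',cv2.resize(a[90:340,190:390],None,fx=2.4,fy=2.4,interpolation=cv2.INTER_CUBIC))
E
```

```text
([0.0021, -0.0007, -0.0053], [0.0014, 0.007, 0.0004]) ([0.0029, -0.0009, 0.1097], [0.0014, 0.007, 0.0004]) 0.057015319876960686 [ 0.7862302  -0.85524154 -1.2913867 ]
side [([0.6149, 0.1597, 0.0033], 0.85)]
top [([0.5923, 0.1512, 0.0042], 0.83)]
```

View pics/s4b.png

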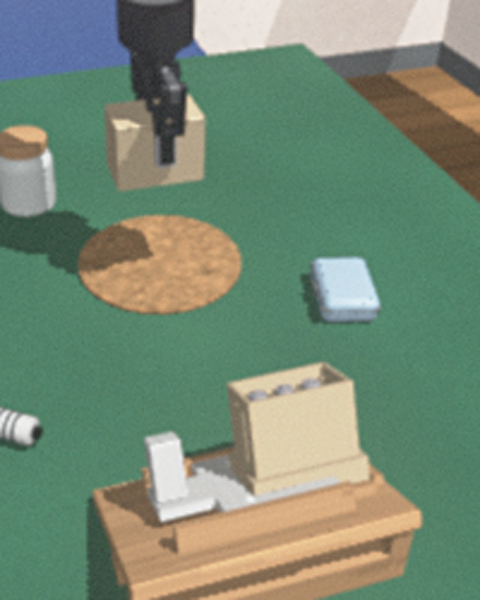

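The lid hangs upright over the mat, the base sits seated in the stand with the fork home, and the other objects are untouched. Lowering.

Emit:
apply_moves:
  rows:
    - [[0.003,-0.001,0.03],[0.001,0.006,0],0.05]
    - [[0.003,-0.001,0.06],[0.001,0.006,0],0.05]
    - [[0.003,-0.001,0.08],[0.001,0.006,0],0.05]
    - [[0.003,-0.001,0.095],[0.001,0.006,0],0.05]
    - [[0.003,-0.001,0.107],[0.001,0.006,0],0.05]
    - [[0.003,-0.001,0.107],[0.001,0.006,0],0.05]
    - [[0.003,-0.001,0.107],[0.001,0.006,0],0.05]

```text
t: 12.1
tcp_pos: [0.6262, 0.1668, 0.0397]
ee_rot: [-0.0, 1.0, -0.001, 0.001]
wrist_force: [-0.4, -0.2, -0.8]
grip_width: 0.0578
```

Emit:
apply_moves:
  rows:
    - [[0,0,0.002],[0,0,0],0.05]
    - [[0,0,0.004],[0,0,0],0.05]
    - [[0,0,0.006],[0,0,0],0.05]
    - [[0,0,0.008],[0,0,0],0.05]
    - [[0,0,0.009],[0,0,0],0.05]
    - [[0,0,0.009],[0,0,0],0.05]

```text
t: 12.7
tcp_pos: [0.6255, 0.1668, 0.0298]
ee_rot: [-0.0, 1.0, -0.001, 0.0]
wrist_force: [-0.2, -0.6, -1.3]
grip_width: 0.0574
```

Emit:
apply_moves:
  rows:
    - [[0,0,0.001],[0,0,0],0.05]
    - [[0,0,0.002],[0,0,0],0.05]
    - [[0,0,0.003],[0,0,0],0.05]
    - [[0,0,0.003],[0,0,0],0.05]

```text
t: 13.1
tcp_pos: [0.6256, 0.1668, 0.0268]
ee_rot: [-0.0, 1.0, -0.001, 0.0]
wrist_force: [0.1, 0.4, -1.3]
grip_width: 0.0575
```

Emit:
apply_moves:
  rows:
    - [[0,0,0.001],[0,0,0],0.05]
    - [[0,0,0.002],[0,0,0],0.05]
    - [[0,0,0.002],[0,0,0],0.05]

```text
t: 13.4
tcp_pos: [0.6256, 0.1668, 0.0248]
ee_rot: [-0.0, 1.0, -0.001, 0.0]
wrist_force: [-0.5, -0.5, -1.9]
grip_width: 0.0574
```

Emit:
apply_moves:
  rows:
    - [[0,0,0.001],[0,0,0],0.05]
    - [[0,0,0.001],[0,0,0],0.05]

```text
t: 13.6
tcp_pos: [0.6257, 0.1669, 0.0246]
ee_rot: [-0.0, 1.0, -0.001, 0.001]
wrist_force: [-2.5, -1.4, 3.7]
grip_width: 0.0573
```

Emit:
apply_moves:
  rows:
    - [[0,0,0.001],[0,0,0],0.05]
    - [[0,0,0.001],[0,0,0],0.05]

```text
t: 13.8
tcp_pos: [0.6256, 0.1669, 0.0245]
ee_rot: [-0.0, 1.0, -0.001, 0.001]
wrist_force: [-5.9, -0.1, 12.7]
grip_width: 0.0573
```

Contact is at the expected height. Releasing and retreating.

Emit:
apply_moves:
  rows:
    - [[0,0,-0.001],[0,0,0],0.06]
    - [[0,0,-0.001],[0,0,0],0.07]
    - [[0,0,-0.001],[0,0,0],0.085]
    - [[0,0,-0.001],[0,0,0],0.085]
    - [[0,0,-0.001],[0,0,0],0.085]
    - [[0,0,-0.03],[0,0,0],0.085]
    - [[0,0,-0.07],[0,0,0],0.085]
    - [[0,0,-0.12],[0,0,0],0.085]
    - [[0,0,-0.17],[0,0,0],0.085]
    - [[0,0,-0.2],[0,0,0],0.085]

```text
t: 14.8
tcp_pos: [0.6267, 0.1671, 0.2277]
ee_rot: [-0.001, 1.0, -0.001, 0.003]
wrist_force: [1.6, 0.4, 0.6]
grip_width: 0.085
```

```bash
python3 - <<'E'
from go import *
a=save('side','s5.png');print([(d['position'],d['conf']) for d in look_for('box_lid','side')[:2]])
L=lambda z:[[.6255+y*.046,.1668+x*.029,z] for x,y in((-1,-1),(-1,1),(1,1),(1,-1))]
wristview('w5.png',[(L(.077),(0,0,255))])
w=cv2.imread('pics/w5.png');s=cv2.resize(a[140:340,190:390,::-1],(400,400),interpolation=cv2.INTER_CUBIC)
w=cv2.resize(w,(400,300));cv2.imwrite('pics/f5.png',np.hstack([s,cv2.copyMakeBorder(w,0,100,0,0,0)]))
print(get_obs()['tcp_pos'])
E
```

```text
[([0.6174, 0.1387, 0.0608], 0.65)]
[0.62654222 0.16730989 0.22583601]
```

View pics/f5.png

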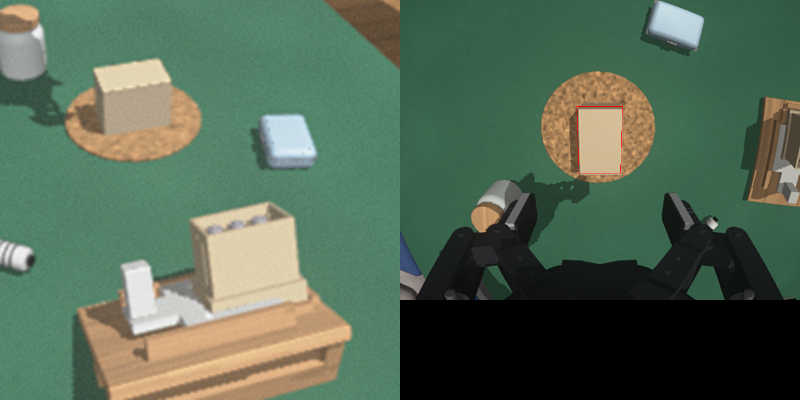

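The lid stands flat on the mat and matches the predicted outline. The base is seated, the fork is home and the gripper is clear.

```bash
python3 -c "
from rig import *
print(close_job())"
```

```text
the job is handed in; nothing more can be done
None
```

The job is handed in at about t = 15 s of the 51 s allowed, with the lid off and standing on the mat. No verdict was reported.

- **Fork:** I gripped the tab and slid it in about 32 mm by the measured tool position, until it stopped hard at about 24 N. That is less than the nominal 35 mm. However, the wrist camera picture matched the predicted home position to within a pixel or two.
- **Lid:** It came straight off along the box's axis with about 15–17 N of pull. I turned it upright and lowered it until contact, with the tool at 24.5 mm where 24.6 mm was expected. Then I released it and backed off about 200 mm.

**Last checks:** The final side and wrist pictures show:
- the lid flat and open side down, matching its predicted outline;
- the base seated, the fork home, and the gripper touching nothing;
- the jar, case and flashlight apparently where they were (judged by eye, not measured).

**Disagreements:** Estimates of the mat's centre disagreed. My own measurements gave y = 0.162 (side camera) and 0.171 (top camera), and the network reported 0.151–0.170. I aimed at y = 0.168, x = 0.6245. By my measurements the lid is within about 5 mm of the centre, well inside the 40 mm limit. The network's last look at the lid gave y = 0.139, where I had released it at 0.167. It reports the middle of the visible face, so I trusted the wrist picture instead.

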